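# Burnish the feed spout's edge

## Task

Take the orange-handled burnisher from its wooden block and rub its steel ball around the inside edge of the upright steel spout's mouth: start at the side with the red mark and go one full circle anticlockwise (seen from above) back to the mark, keeping the ball lightly in touch with the edge all the way round and never pressing hard (well under 20 N), so that no sharp edge is left for the rabbit. Then stand the burnisher back in its block, fully down and upright, and leave the other things alone.

Things in the scene. Friction and masses are not known exactly. Their poses are not given: they have to be found in the camera images.
- base: round blue base, 130 mm across, 12 mm high, fixed, origin at the centre of its underside, z up. A red mark lies on its top at its +x side, 40 to 64 mm out; anticlockwise from above runs from +x to +y. It holds an upright steel tube, the spout: outside 64 mm, inside 56 mm across, rim 72 mm above the base's underside, bore 60 mm deep, rigid. Three blue jaws 32 mm high stand around it
- mouth (a point): point on the base's own centre line at the height of the spout's rim. The spout is NOT centred on it: the true centre of the mouth lies 3.5 mm aside in a direction that differs every time and is not measured, so the edge must be found and followed by feel
- burnisher: tool upright in the block: square orange handle 24 x 24 mm (faces along its x and y, z = 6 to 66 mm) on a black flange 36 mm across, 6 mm thick; below it a steel shank 10 mm thick with a steel ball 14 mm across. 120 to 195 g. Origin: centre of the flange's underside, z up. Grip it low on the handle and firmly (about 100 N): side load on the ball tends to turn it
- ball (a point): centre of the burnisher's steel ball (radius 7 mm), on the tool's axis 27 mm below the flange's underside. For the rubbing, hold it at or just below the height of the rim (e.g. 3 mm below; from 9 mm below to 5 mm above counts). Held firmly and pushed against the edge, it pushes back roughly 8 N per mm
- block: wooden block 80 x 80 x 55 mm, fixed, origin at the centre of its underside, with an upright hole 22 mm across and 45 mm deep in the middle of its top, mouth chamfered 3 mm. The tool stands in it with the flange's underside on the block's top
- block_hole (a point): centre of the mouth of the block's hole, 55 mm above its underside
- dispenser: bystander: clear pellet dispenser, 100 mm across, 191 mm tall, origin at its underside
- bowl: bystander: steel bowl, 130 mm across, 50 mm high, origin at its underside
- brush: bystander: blue brush, lying
- chewball: bystander: wicker chew ball 72 mm across, origin at its underside
- jar: bystander: glass jar 64 mm across, 100 mm tall, origin at its underside
- offcut: bystander: loose steel ring sawn off the spout, 64 mm across, 22 mm high, lying flat, origin at its underside
Mind the look-alikes: they are no part of the job. What is shaped like the block but blue is not meant.

How it is judged:
On the way, in this order (a step that is already met when the one before it is completed fails the run):
1. the burnisher is lifted clear of its block (z of ball in the frame of block above 0.07 m), for 0.1 s.
2. the ball rubs on the inner edge of the mouth, at the red mark (anticlockwise from above), with more than 0.7 N (x of ball in the frame of base above 0.012 m and y of ball in the frame of base between -0.007 and 0.007 m and z of ball in the frame of base between 0.063 and 0.077 m and horizontal distance between ball and mouth below 0.028 m and contact force between burnisher and base above 0.7 N), for 0.3 s.
3. the ball rubs on the inner edge of the mouth, an eighth of the way round (anticlockwise from above), with more than 0.7 N (x of ball in the frame of base above 0.009 m and y of ball in the frame of base above 0.009 m and z of ball in the frame of base between 0.063 and 0.077 m and horizontal distance between ball and mouth below 0.028 m and contact force between burnisher and base above 0.7 N), for 0.3 s.
4. the ball rubs on the inner edge of the mouth, a quarter of the way round (anticlockwise from above), with more than 0.7 N (y of ball in the frame of base above 0.012 m and x of ball in the frame of base between -0.007 and 0.007 m and z of ball in the frame of base between 0.063 and 0.077 m and horizontal distance between ball and mouth below 0.028 m and contact force between burnisher and base above 0.7 N), for 0.3 s.
5. the ball rubs on the inner edge of the mouth, three eighths round (anticlockwise from above), with more than 0.7 N (x of ball in the frame of base below -0.009 m and y of ball in the frame of base above 0.009 m and z of ball in the frame of base between 0.063 and 0.077 m and horizontal distance between ball and mouth below 0.028 m and contact force between burnisher and base above 0.7 N), for 0.3 s.
6. the ball rubs on the inner edge of the mouth, half way round (anticlockwise from above), with more than 0.7 N (x of ball in the frame of base below -0.012 m and y of ball in the frame of base between -0.007 and 0.007 m and z of ball in the frame of base between 0.063 and 0.077 m and horizontal distance between ball and mouth below 0.028 m and contact force between burnisher and base above 0.7 N), for 0.3 s.
7. the ball rubs on the inner edge of the mouth, five eighths round (anticlockwise from above), with more than 0.7 N (x of ball in the frame of base below -0.009 m and y of ball in the frame of base below -0.009 m and z of ball in the frame of base between 0.063 and 0.077 m and horizontal distance between ball and mouth below 0.028 m and contact force between burnisher and base above 0.7 N), for 0.3 s.
8. the ball rubs on the inner edge of the mouth, three quarters round (anticlockwise from above), with more than 0.7 N (y of ball in the frame of base below -0.012 m and x of ball in the frame of base between -0.007 and 0.007 m and z of ball in the frame of base between 0.063 and 0.077 m and horizontal distance between ball and mouth below 0.028 m and contact force between burnisher and base above 0.7 N), for 0.3 s.
9. the ball rubs on the inner edge of the mouth, seven eighths round (anticlockwise from above), with more than 0.7 N (x of ball in the frame of base above 0.009 m and y of ball in the frame of base below -0.009 m and z of ball in the frame of base between 0.063 and 0.077 m and horizontal distance between ball and mouth below 0.028 m and contact force between burnisher and base above 0.7 N), for 0.3 s.
10. the ball rubs on the inner edge of the mouth, back at the red mark (anticlockwise from above), with more than 0.7 N (all of step 2), for 0.3 s.
At the end, for the whole second after the job is handed in: the burnisher, after its full circle, stands released and still in the block's hole: ball within 6 mm of the hole's axis, flange within 3 mm of the block's top, tilt under 0.08 rad (horizontal distance between ball and block_hole below 0.006 m and z of burnisher in the frame of block between 0.052 and 0.058 m and angle between burnisher's own z axis and vertical below 0.08 rad and linear speed of burnisher below 0.02 m/s); the robot touches nothing.
It fails at once if the burnisher presses on the spout or base with more than 20 N (contact force between burnisher and base above 20 N).
It fails at once if the gripper's fingers push on the spout or base with more than 5 N (contact force between the fingers and base above 5 N).
It fails at once if a bystander is moved more than 15 mm (distance of any of dispenser, bowl, brush, chewball, jar, offcut from where it was at the start of the episode above 0.015 m).
It also fails if it takes over 72 s, if anything falls off the work surface, if the arm or the gripper's body presses on something with over 40 N, if the wrist force passes 120 N, or if a joint passes its speed limit or range.

## Robot

A 6-joint arm with a two-finger parallel gripper is mounted at the origin on the work surface. World frame = base frame: x ahead of the robot, y to its left, z up, the work surface at z = 0. Lengths are in m, angles in rad, forces in N, time in s.
With the tool pointing down it reaches from about 0.375 to 0.9 m from the base axis. Payload 3.1 kg.
Tool frame: the origin (TCP) lies at the centre of the arm's flange, where the gripper is bolted on; the fingertips stand robot.tip_extent ahead of it and the grasp point (between the pads) lies 164 mm ahead of it (robot.tip_extent is the distance from the TCP to the fingertips, in m); z points along the fingers, y is the line along which they close (so a half turn about z gives the same grasp; the last joint's range is limited). The gripper opens to 87 mm and grips with 3 to 60 N. Pads are 19 mm wide; open, the fingers measure 117 mm over their backs; the gripper's body (75 mm by 190 mm) begins 51 mm behind the grasp point.
Start: joints at [1.012, 0.527, 1.433, -0, 1.181, -0.178], TCP at [0.232, 0.58, 0.405] pointing down, gripper open.
Joint ranges: [-3.08, 3.08], [-0.75, 2.2], [0.22, 2.44], [-1.43, 4.57], [0, 2.65], [-2.85, 2.85]. Speed limits (rad/s): [2.79, 2.79, 3.14, 3.14, 3.14, 3.14].

## Interface

Orientations are given as a unit quaternion [x, y, z, w].
In Python, from rig import get_obs, camera, hand_in, cut_out, robot gives the robot as it stands.
- The arm moves only by the tool step_arm, never from a script. Its argument "rows" is a list of rows, each a list of 6 numbers: the shift along the world's x, y, z in m, then the turn, a rotation vector about the world's x, y, z in degrees. A call has 1 to 12 rows; each row shifts and turns the commanded pose from where the row before left it; what a row does not reach is not made up. A row lasts 1/8 s, in which the tool goes at most 62.5 mm and 10.7 degrees, less where a joint would pass 70% of its speed; a pose out of reach is approached as far as the arm can. A call is refused whole if a number of a shift passes 0.0625 or a number of a turn 10.7, either way. A call with a gripper value outside its range is refused whole. "jaw" is the finger opening in m, from 0 to 0.087, set as the call begins (left out, the last holds). The fingers move at their own pace and stop on an object; "squeeze" is the grip in N (left out, the last holds). Time passes only in rows, so rows that do not move let the fingers close. It gives the time, the measured TCP pose, the force, the opening and the grip force at its end, in the units of the state.
- get_obs(): the state, without advancing time (a new reading comes with each control period).
- camera(name): name is "scene" or "top" or "wrist"; returns a dict with "pixels" (480x640x3 uint8, blue, green, red), "depth" (480x640 float32, m along the optical axis (not along the pixel's ray), 0 where there is no reading), "fov_y" (degrees; the focal length in pixels is half the picture's height over the tangent of half this angle, whatever the lens; pixels are square), "cx", "cy" (the principal point, pixels), "extrinsics" (4x4, takes a point from camera to world coordinates); the wrist camera has in their place "mount" (4x4, takes a point from camera to tool coordinates, whose origin is the TCP and whose axes are the flange's). Camera axes: x right, y up, looking along -z (the intrinsics and any distortion apply to the point x, -y, -z); pixel columns grow to the right and rows downward; lengths in m; the calibration is good to about 2 mm. The wrist camera is an equidistant fisheye: a pixel r from the principal point sees the ray r / f radians off the axis. A picture is of the moment at which its call begins: read the wrist's pose just before it.
- hand_in(): hands the job in; it is judged then, once.
Trained networks look in the newest picture that a camera, given by its name, has taken for a name from the list of things; names that differ only in an ending like _2 or _b are one class to them, and where a whole thing is asked for, a point or a joint stands for the part that bears it (a point fixed in the world has none). Each returns a list of dicts, best first, with "confidence" (0 to 1); they miss things now and then, are a little off and sometimes report something else, mostly with a low value. They report only what shows in the picture. A call takes as long as a camera call. They do not tell look-alikes from the thing itself.
- cut_out(label, camera): "region" (480x640 bool, what is visible of it) and "extent" ([centre column, centre row, width, height] in pixels, round what is visible of it).
The state is a dict: "time": time; "q": joint angles; "joint_velocities": joint speeds; "joint_torque": joint torques, N m; "position": TCP position; "tool_rot": TCP orientation; "ft_force": force on the tool from outside, world axes, zero at the start; "moment": the same for the moment, N m; "grip_width": finger opening in m; "grip_force": force on a finger pad.
Only numpy, scipy, OpenCV 4.12 (cv2) and the standard library are available. Lean on these libraries where they do the work, as an engineer would, in place of code of your own. Each camera call takes 0.05 s, during which the arm holds its last target. There are 200 camera calls.

## Working session

There is one attempt and no reset: what is moved stays moved. The work goes in short steps, Python scripts to look and compute and a tool call to move; the robot and the scene stay as the last step left them, time stands still between calls to the robot, and variables do not carry over. Pictures are saved under pics/ and viewed, at most 10 in all, crops included, and the job is handed in when it is done.

Besides the shell and the picture viewer there is one more tool, called after ">>>" by a JSON object that holds its "name" and its "arguments", one argument or row to a line. step_arm: Moves the arm, as the interface text tells. Its arguments: {"type":"object","properties":{"rows":{"type":"array"},"jaw":{"type":"number"},"squeeze":{"type":"number"}},"required":["rows"]}

```bash
ls; mkdir -p pics
cat > h.py <<'E'
import numpy as np, cv2
from rig import get_obs, camera, hand_in, cut_out, robot
def cloud(c):
    f=240/np.tan(np.radians(c["fov_y"])/2)
    v,u=np.mgrid[0:480,0:640]; d=c["depth"]
    P=np.stack([(u-c["cx"])/f*d,-(v-c["cy"])/f*d,-d],-1)
    E=np.array(c["extrinsics"]); W=P@E[:3,:3].T+E[:3,3]
    W[d==0]=np.nan
    return W
E
python3 - <<'E'
from h import *
o=get_obs(); print({k:np.round(v,3) for k,v in o.items()}, robot.tip_extent)
for n in ["top","scene"]:
    c=camera(n); cv2.imwrite(f"pics/{n}1.png",c["pixels"]); W=cloud(c); np.savez(f"{n}.npz",W=W,px=c["pixels"])
    print(n,c["fov_y"],np.round(c["extrinsics"],3).tolist(),[k for k in c])
    for l in ["base","burnisher","block","dispenser","bowl","brush","chewball","jar","offcut"]:
        for r in cut_out(l,n)[:3]:
            m=r["region"]; p=W[m]; p=p[~np.isnan(p[:,0])]
            print(l,round(r["confidence"],2),np.round(r["extent"]).tolist(),np.round(np.median(p,0),3) if len(p) else 0,np.round(p.max(0),3),np.round(p.min(0),3))
E
```

```text
pics
{'time': np.float64(0.0), 'q': array([ 1.013,  0.528,  1.434, -0.   ,  1.181, -0.179]), 'joint_velocities': array([-0.001,  0.001,  0.001,  0.001, -0.001,  0.002]), 'joint_torque': array([ -0.   , -44.004, -17.659,   0.063,   0.058,  -0.   ]), 'position': array([0.231, 0.58 , 0.404]), 'tool_rot': array([ 0.189,  0.982, -0.001, -0.   ]), 'ft_force': array([-0.962, -0.195, -0.283]), 'moment': array([ 0.052,  0.026, -0.01 ]), 'grip_force': np.float64(0.0), 'grip_width': np.float64(0.087)} 0.1822
top 57.338189573970034 [[-0.022, 0.992, -0.123, 0.499], [-1.0, -0.023, -0.01, 0.078], [-0.013, 0.123, 0.992, 0.96], [0.0, 0.0, 0.0, 1.0]] ['pixels', 'depth', 'fov_y', 'cx', 'cy', 'extrinsics']
base 0.75 [260.0, 271.0, 57.0, 65.0] [0.565 0.214 0.012] [0.632 0.282 0.075] [ 0.498  0.151 -0.004]
burnisher 0.74 [457.0, 262.0, 27.0, 18.0] [ 0.563 -0.179  0.11 ] [ 0.581 -0.17   0.124] [ 0.548 -0.201  0.053]
block 0.9 [451.0, 264.0, 46.0, 41.0] [ 0.562 -0.172  0.054] [ 0.609 -0.144  0.061] [ 0.522 -0.23  -0.002]
block 0.73 [436.0, 327.0, 55.0, 50.0] [ 0.433 -0.145  0.054] [ 0.483 -0.097  0.06 ] [ 0
[... 1602 characters left out ...]
 54.0, 50.0] [0.756 0.047 0.021] [0.832 0.117 0.056] [ 0.679 -0.025 -0.003]
bowl 0.26 [231.0, 214.0, 38.0, 40.0] [ 0.588 -0.17   0.051] [ 0.609 -0.142  0.062] [ 0.487 -0.227 -0.008]
brush 0.6 [383.0, 332.0, 28.0, 78.0] [0.738 0.283 0.018] [0.855 0.304 0.028] [ 0.654  0.262 -0.003]
chewball 0.79 [219.0, 282.0, 32.0, 30.0] [ 0.784 -0.121  0.057] [ 0.813 -0.093  0.075] [ 0.732 -0.179 -0.006]
jar 0.75 [157.0, 229.0, 34.0, 44.0] [ 0.704 -0.326  0.074] [ 0.726 -0.304  0.107] [ 0.61  -0.422 -0.009]
offcut 0.78 [297.0, 234.0, 25.0, 29.0] [0.564 0.002 0.015] [0.597 0.031 0.029] [ 0.531 -0.032 -0.006]
offcut 0.35 [377.0, 260.0, 50.0, 50.0] [0.586 0.218 0.016] [0.632 0.279 0.082] [ 0.488  0.153 -0.005]
```

View pics/top1.png

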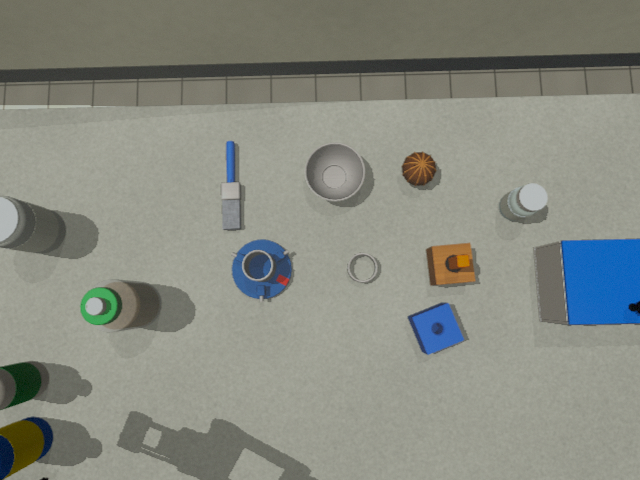

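Run:
```python
from h import *
for n in ["top","scene"]:
    D=np.load(n+".npz"); W=D["W"]; px=D["px"].astype(int)
    b,g,r=px[...,0],px[...,1],px[...,2]; X,Y,Z=W[...,0],W[...,1],W[...,2]
    def near(x,y,rad): return np.hypot(X-x,Y-y)<rad
    def fitc(p):
        A=np.c_[2*p,np.ones(len(p))]; s=np.linalg.lstsq(A,(p**2).sum(1),rcond=None)[0]
        return np.round([*s[:2],np.sqrt(s[2]+s[0]**2+s[1]**2)],4)
    # base disc
    m=near(.565,.215,.08)&(Z>.006)&(Z<.017)
    print(n,"disc pts",m.sum(),cv2.minEnclosingCircle(W[m][:,:2].astype(np.float32)))
    m2=near(.565,.215,.06)&(Z>.066)&(Z<.08); print("rim",m2.sum(),fitc(W[m2][:,:2]),np.median(Z[m2]))
    rd=near(.565,.215,.09)&(r>120)&(g<90)&(b<90); print("red",rd.sum(),np.round(np.median(W[rd],0),4), np.argwhere(rd).mean(0))
    k=near(.567,-.182,.06)&(Z>.047)&(Z<.062); p=W[k][:,:2].astype(np.float32)
    print("block",k.sum(),cv2.minAreaRect(p), np.median(Z[k]))
    t=near(.567,-.182,.03)&(Z>.115)&(Z<.13); print("tool top",t.sum(),cv2.minAreaRect(W[t][:,:2].astype(np.float32)),W[t].mean(0),np.median(Z[t]))
    t=near(.567,-.182,.03)&(r>150)&(b<100)&(g<170)&(Z>.065); print("orange",t.sum(),cv2.minAreaRect(W[t][:,:2].astype(np.float32)),np.median(W[t],0))
```

```text
top disc pts 2108 ((0.5661740303039551, 0.21470239758491516), 0.06504487991333008)
rim 192 [0.5692 0.2139 0.0298] 0.07132432948390066
red 76 [0.5395 0.1676 0.0147] [279.81578947 282.5       ]
block 1260 ((0.5648175477981567, -0.18730726838111877), (0.08008834719657898, 0.08109916746616364), 3.801769733428955) 0.05464726304440426
tool top 158 ((0.5646033883094788, -0.18715348839759827), (0.023714398965239525, 0.02412092313170433), 5.54234504699707) [ 0.56444496 -0.18636707  0.12031845] 0.12044757122633687
orange 143 ((0.5645857453346252, -0.18743394315242767), (0.023112716153264046, 0.023584425449371338), 5.478301048278809) [ 0.56501156 -0.18707664  0.12061504]
scene disc pts 943 ((0.5619651675224304, 0.21541538834571838), 0.07779179513454437)
rim 142 [0.5703 0.2159 0.0297] 0.07062006781992192
red 20 [0.5378 0.1647 0.0149] [241.9  359.95]
block 639 ((0.5662192106246948, -0.18544839322566986), (0.08331403881311417, 0.08347868174314499), 6.6513166427612305) 0.05419905766036148
tool top 77 ((0.5650209188461304, -0.18510723114013672), (0.025997787714004517, 0.024223491549491882), 8.741501808166504) [ 0.56707344 -0.18525779  0.12010865] 0.12011513712098076
orange 60 ((0.5655313730239868, -0.18589363992214203), (0.024414576590061188, 0.02228609472513199), 12.19459056854248) [ 0.56640711 -0.18433656  0.12049627]
```

Top view: the burnisher stands in the wooden block at (460,262) and the base is at (262,268) with its red mark at (283,280). The blue look-alike block is at (436,328), the offcut at (362,268) and the green-topped dispenser at (105,305). I'll move above the burnisher next.

>>> {"name": "step_arm", "arguments": {
  "rows": [
    [0.0239, -0.0548, 0, 0, 0, -4.48],
    [0.0239, -0.0548, 0, 0, 0, -4.48],
    [0.0239, -0.0548, 0, 0, 0, -4.48],
    [0.0239, -0.0548, 0, 0, 0, -4.48],
    [0.0239, -0.0548, 0, 0, 0, -4.48],
    [0.0239, -0.0548, 0, 0, 0, -4.48],
    [0.0239, -0.0548, 0, 0, 0, -4.48],
    [0.0239, -0.0548, 0, 0, 0, -4.48],
    [0.0239, -0.0548, 0, 0, 0, -4.48],
    [0.0239, -0.0548, 0, 0, 0, -4.48],
    [0.0239, -0.0548, 0, 0, 0, -4.48],
    [0.0239, -0.0548, 0, 0, 0, -4.48]
  ],
  "jaw": 0.087,
  "squeeze": 60
}}

```text
time: 2.5
position: [0.519, -0.0792, 0.405]
tool_rot: [0.614, 0.79, 0.0, 0.0]
ft_force: [1.5, 0.8, -0.1]
grip_width: 0.0871
grip_force: 0.0
```

>>> {"name": "step_arm", "arguments": {
  "rows": [
    [0.0239, -0.0548, 0, 0, 0, -4.48],
    [0.0239, -0.0548, 0, 0, 0, -4.48],
    [0, 0, 0, 0, 0, 0]
  ]
}}

```text
time: 2.88
position: [0.5678, -0.1912, 0.4048]
tool_rot: [0.674, 0.739, 0.0, 0.002]
ft_force: [0.0, 0.5, -0.7]
grip_width: 0.0871
grip_force: 0.0
```

Run:
```python
from h import *
from scipy.spatial.transform import Rotation as R
o=get_obs(); c=camera("wrist"); cv2.imwrite("pics/w1.png",c["pixels"])
Rm=R.from_quat(o["tool_rot"]).as_matrix(); print(o["position"],Rm.round(4).tolist(),o["ft_force"],o["q"])
f=240/np.tan(np.radians(c["fov_y"])/2)
v,u=np.mgrid[0:480,0:640]; dx=u-c["cx"]; dy=v-c["cy"]; r=np.hypot(dx,dy)+1e-9; th=r/f
d=c["depth"]; P=np.stack([dx/r*np.tan(th)*d,-dy/r*np.tan(th)*d,-d],-1)
M=np.array(c["mount"]); T=P@M[:3,:3].T+M[:3,3]; W=T@Rm.T+o["position"]; W[(d==0)|(th>1.3)]=np.nan
X,Y,Z=W[...,0],W[...,1],W[...,2]
n=np.hypot(X-.565,Y+.187)
t=(n<.03)&(Z>.115)&(Z<.13); print(t.sum(),cv2.minAreaRect(W[t][:,:2].astype(np.float32)),np.median(Z[t]))
t=(n<.06)&(Z>.048)&(Z<.062); print(t.sum(),cv2.minAreaRect(W[t][:,:2].astype(np.float32)),np.median(Z[t]))
D=np.load("top.npz")["W"]; print("box",np.nanmax(D[240:325,560:600].reshape(-1,3),0),np.nanmin(D[240:325,560:600].reshape(-1,3),0))
```

```text
[ 0.5677752  -0.19117824  0.40475999] [[-0.0913, 0.9958, 0.0031], [0.9958, 0.0913, -0.0026], [-0.0028, 0.0028, -1.0]] [ 0.03661446  0.53311399 -0.73520294] [-5.10991041e-01  4.91752140e-01  1.50098012e+00 -8.13420723e-04
  1.14492326e+00 -6.02106184e-01]
994 ((0.5642480254173279, -0.18755756318569183), (0.023896658793091774, 0.02430090121924877), 1.3755805492401123) 0.1202378406767636
6095 ((0.5644915103912354, -0.18818315863609314), (0.08082565665245056, 0.08087890595197678), 3.8068151473999023) 0.054569529241943804
box [ 0.61423865 -0.3769872   0.12405946] [ 0.43084588 -0.50697211 -0.00504143]
```

View pics/w1.png

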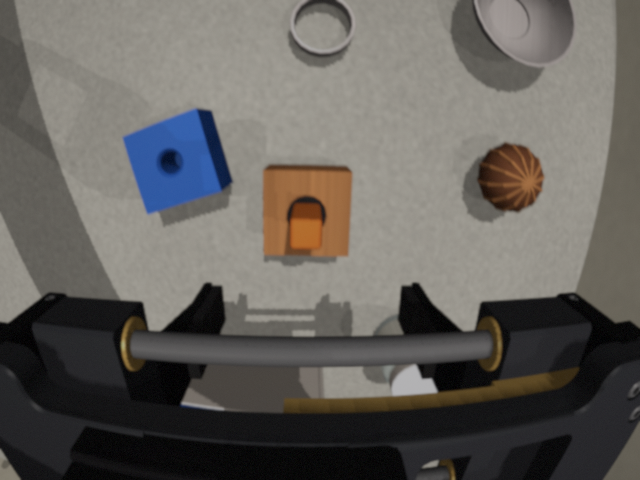

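The wrist view shows the orange handle centred in the wooden block at (307,225), with the fingers clear on both sides. I'll descend now.

>>> {"name": "step_arm", "arguments": {
  "rows": [
    [0, 0, -0.03, 0, 0, -1.5],
    [0, 0, -0.03, 0, 0, 0],
    [0, 0, -0.02, 0, 0, 0],
    [0, 0, 0, 0, 0, 0],
    [0, 0, 0, 0, 0, 0]
  ]
}}

```text
time: 3.55
position: [0.5664, -0.186, 0.3257]
tool_rot: [0.681, 0.732, 0.0, 0.0]
ft_force: [-0.6, -0.5, 0.8]
grip_width: 0.0871
grip_force: 0.0
```

>>> {"name": "step_arm", "arguments": {
  "rows": [
    [-0.0018, -0.0015, -0.02, 0, 0, 0],
    [0, 0, -0.025, 0, 0, 0],
    [0, 0, -0.02, 0, 0, 0],
    [0, 0, -0.0137, 0, 0, 0],
    [0, 0, 0, 0, 0, 0],
    [0, 0, 0, 0, 0, 0]
  ]
}}

```text
time: 4.3
position: [0.5649, -0.1884, 0.247]
tool_rot: [0.682, 0.732, 0.0, 0.001]
ft_force: [0.3, 0.2, -0.4]
grip_width: 0.0869
grip_force: 0.0
```

>>> {"name": "step_arm", "arguments": {
  "rows": [
    [0, 0, 0, 0, 0, 0],
    [0, 0, 0, 0, 0, 0],
    [0, 0, 0, 0, 0, 0],
    [0, 0, 0, 0, 0, 0],
    [0, 0, 0, 0, 0, 0],
    [0, 0, 0, 0, 0, 0],
    [0, 0, 0, 0, 0, 0],
    [0, 0, 0, 0, 0, 0]
  ],
  "jaw": 0.0,
  "squeeze": 60
}}

```text
time: 5.3
position: [0.5645, -0.1883, 0.246]
tool_rot: [0.682, 0.731, 0.0, -0.0]
ft_force: [-0.4, 0.2, -0.2]
grip_width: 0.0238
grip_force: 60.0
```

>>> {"name": "step_arm", "arguments": {
  "rows": [
    [0, 0, 0.01, 0, 0, 0],
    [0, 0, 0.03, 0, 0, 0],
    [0, 0, 0.04, 0, 0, 0],
    [0, 0, 0.034, 0, 0, 0],
    [0, 0, 0, 0, 0, 0],
    [0, 0, 0, 0, 0, 0]
  ]
}}

```text
time: 6.05
position: [0.5639, -0.1879, 0.3593]
tool_rot: [0.682, 0.731, -0.0, -0.001]
ft_force: [-0.4, 1.1, -1.7]
grip_width: 0.0237
grip_force: 60.0
```

>>> {"name": "step_arm", "arguments": {
  "rows": [
    [0.0045, 0.0125, 0, 0, 0, 0],
    [0, 0.04, 0, 0, 0, 0],
    [0, 0.04, 0, 0, 0, 0],
    [0, 0.04, 0, 0, 0, 0],
    [0, 0.04, 0, 0, 0, 0],
    [0, 0.04, 0, 0, 0, 0],
    [0, 0.04, 0, 0, 0, 0],
    [0, 0.04, 0, 0, 0, 0],
    [0, 0.04, 0, 0, 0, 0],
    [0, 0.04, 0, 0, 0, 0],
    [0, 0.03, 0, 0, 0, 0],
    [0, 0, 0, 0, 0, 0]
  ]
}}

```text
time: 7.55
position: [0.568, 0.217, 0.3585]
tool_rot: [0.68, 0.733, -0.001, -0.001]
ft_force: [0.5, -1.3, -2.0]
grip_width: 0.0236
grip_force: 60.0
```

>>> {"name": "step_arm", "arguments": {
  "rows": [
    [0, 0, 0, 0, 0, 0],
    [0, 0, 0, 0, 0, 0]
  ]
}}

```text
time: 7.8
position: [0.5689, 0.2134, 0.3595]
tool_rot: [0.682, 0.731, -0.001, -0.0]
ft_force: [-0.5, 0.8, -1.4]
grip_width: 0.0238
grip_force: 60.0
```

```bash
cat > ft.py <<'E'
from h import *
o=get_obs(); print("t",o["time"],"pos",np.round(o["position"],4),"F",np.round(o["ft_force"],2),"M",np.round(o["moment"],3))
E
python3 - <<'E'
from h import *
F=[];M=[];Pp=[]
for i in range(8):
    o=get_obs(); F.append(o["ft_force"]);M.append(o["moment"]);Pp.append(o["position"])
    c=camera("top" if i%2 else "scene")
    if i==7: cv2.imwrite("pics/top2.png",cv2.resize(c["pixels"][200:340,190:330],None,fx=4,fy=4,interpolation=cv2.INTER_CUBIC)); W=cloud(c)
print(np.mean(F,0),np.std(F,0),np.mean(M,0),np.std(M,0),np.mean(Pp,0),np.std(Pp,0))
from rig import cut_out
print([ (r["confidence"],r["extent"]) for r in cut_out("burnisher","top")])
E
```

```text
[ 0.1586087  -0.04656105 -1.70393278] [0.39952601 0.44826462 0.37335819] [-0.06272514  0.04510761 -0.0037819 ] [0.01719892 0.02869627 0.01625575] [0.56907908 0.21351308 0.35995805] [5.68689634e-05 1.72066524e-04 2.10653813e-04]
[]
```

View pics/top2.png

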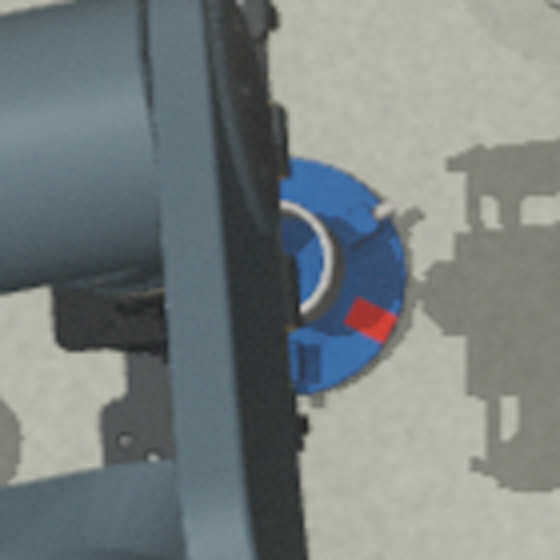

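The arm hides part of the base, but the red mark at (370,320) confirms the direction. I'll descend into the mouth.

>>> {"name": "step_arm", "arguments": {
  "rows": [
    [0.0006, 0.0008, -0.02, 0, 0, 0],
    [0, 0, -0.02, 0, 0, 0],
    [0, 0, -0.02, 0, 0, 0],
    [0, 0, -0.0125, 0, 0, 0],
    [0, 0, 0, 0, 0, 0],
    [0, 0, 0, 0, 0, 0]
  ]
}}

```text
time: 9.0
position: [0.5699, 0.2151, 0.2882]
tool_rot: [0.682, 0.731, 0.001, 0.0]
ft_force: [-0.5, 0.6, -1.6]
grip_width: 0.0235
grip_force: 60.0
```

```bash
python3 ft.py
```

```text
t 9.0 pos [0.5699 0.2151 0.2882] F [-0.46  0.62 -1.65] M [-0.071  0.039  0.002]
```

>>> {"name": "step_arm", "arguments": {
  "rows": [
    [-0.0049, -0.0087, 0, 0, 0, 0],
    [-0.0035, -0.0061, 0, 0, 0, 0],
    [-0.0007, -0.0013, 0, 0, 0, 0],
    [0, 0, 0, 0, 0, 0],
    [0, 0, 0, 0, 0, 0]
  ]
}}

```text
time: 9.62
position: [0.5606, 0.199, 0.2877]
tool_rot: [0.682, 0.731, 0.0, 0.0]
ft_force: [0.7, -0.2, -0.9]
grip_width: 0.0235
grip_force: 60.0
```

```bash
python3 ft.py
```

```text
t 9.625 pos [0.5606 0.199  0.2877] F [ 0.66 -0.16 -0.86] M [-0.087  0.085  0.026]
```

>>> {"name": "step_arm", "arguments": {
  "rows": [
    [-0.0004, -0.0007, 0, 0, 0, 0],
    [0, 0, 0, 0, 0, 0],
    [0, 0, 0, 0, 0, 0]
  ]
}}

```text
time: 10.0
position: [0.5601, 0.1983, 0.2875]
tool_rot: [0.682, 0.731, -0.0, -0.0]
ft_force: [0.4, 0.5, -2.0]
grip_width: 0.0237
grip_force: 60.0
```

```bash
python3 ft.py
```

```text
t 10.0 pos [0.5601 0.1983 0.2875] F [ 0.37  0.51 -2.01] M [-0.063  0.038  0.008]
```

>>> {"name": "step_arm", "arguments": {
  "rows": [
    [-0.0004, -0.0007, 0, 0, 0, 0],
    [0, 0, 0, 0, 0, 0],
    [0, 0, 0, 0, 0, 0]
  ]
}}

```text
time: 10.38
position: [0.5597, 0.1975, 0.2875]
tool_rot: [0.682, 0.731, 0.0, -0.0]
ft_force: [-0.0, 0.4, -2.0]
grip_width: 0.0238
grip_force: 60.0
```

```bash
python3 ft.py
```

```text
t 10.375 pos [0.5597 0.1975 0.2875] F [-0.03  0.44 -1.99] M [-0.095  0.061  0.02 ]
```

>>> {"name": "step_arm", "arguments": {
  "rows": [
    [-0.0004, -0.0007, 0, 0, 0, 0],
    [0, 0, 0, 0, 0, 0],
    [0, 0, 0, 0, 0, 0]
  ]
}}

```text
time: 10.75
position: [0.5593, 0.1969, 0.2875]
tool_rot: [0.682, 0.731, -0.0, -0.0]
ft_force: [-0.1, -0.6, -1.6]
grip_width: 0.0232
grip_force: 60.0
```

```bash
python3 ft.py
```

```text
t 10.75 pos [0.5593 0.1969 0.2875] F [-0.1  -0.62 -1.65] M [-0.101  0.024 -0.059]
```

>>> {"name": "step_arm", "arguments": {
  "rows": [
    [-0.0004, -0.0007, 0, 0, 0, 0],
    [0, 0, 0, 0, 0, 0],
    [0, 0, 0, 0, 0, 0]
  ]
}}

```text
time: 11.12
position: [0.5589, 0.1962, 0.2875]
tool_rot: [0.682, 0.731, -0.0, -0.0]
ft_force: [-0.1, -0.7, -1.8]
grip_width: 0.0239
grip_force: 60.0
```

```bash
python3 ft.py
```

```text
t 11.125 pos [0.5589 0.1962 0.2875] F [-0.08 -0.7  -1.81] M [-0.111  0.023 -0.033]
```

>>> {"name": "step_arm", "arguments": {
  "rows": [
    [-0.0004, -0.0007, 0, 0, 0, 0],
    [0, 0, 0, 0, 0, 0],
    [0, 0, 0, 0, 0, 0]
  ]
}}

```text
time: 11.5
position: [0.5585, 0.1954, 0.2876]
tool_rot: [0.682, 0.731, 0.0, -0.0]
ft_force: [0.4, 0.5, -1.2]
grip_width: 0.0242
grip_force: 60.0
```

```bash
python3 ft.py
```

```text
t 11.5 pos [0.5585 0.1954 0.2876] F [ 0.44  0.5  -1.18] M [-0.053  0.055 -0.002]
```

>>> {"name": "step_arm", "arguments": {
  "rows": [
    [-0.0004, -0.0007, 0, 0, 0, 0],
    [0, 0, 0, 0, 0, 0],
    [0, 0, 0, 0, 0, 0]
  ]
}}

```text
time: 11.88
position: [0.5582, 0.195, 0.2876]
tool_rot: [0.682, 0.731, 0.0, 0.0]
ft_force: [0.1, 1.7, -2.2]
grip_width: 0.0241
grip_force: 60.0
```

```bash
python3 ft.py
```

```text
t 11.875 pos [0.5582 0.195  0.2876] F [ 0.07  1.69 -2.21] M [ 0.292 -0.117  0.031]
```

>>> {"name": "step_arm", "arguments": {
  "rows": [
    [-0.0004, -0.0007, 0, 0, 0, 0],
    [0, 0, 0, 0, 0, 0],
    [0, 0, 0, 0, 0, 0]
  ]
}}

```text
time: 12.25
position: [0.558, 0.1946, 0.2877]
tool_rot: [0.682, 0.731, 0.001, 0.0]
ft_force: [2.0, 4.1, -2.7]
grip_width: 0.0237
grip_force: 60.0
```

```bash
python3 ft.py
```

```text
t 12.25 pos [0.558  0.1946 0.2877] F [ 2.01  4.07 -2.73] M [ 1.011 -0.349 -0.006]
```

```bash
cat > plan.py <<'E'
import sys,json
from h import *
from scipy.optimize import least_squares
# usage: plan.py sx sy(mm moved since last) n deg ; state cmd in mm
S=json.load(open("st.json")); sx,sy,n,dg=map(float,sys.argv[1:5]); n=int(n)
o=get_obs(); F=(np.array(o["moment"])-[-0.08,0.045,0])/0.2185; f=np.array([-F[1],F[0]])
S["cmd"]=[S["cmd"][0]+sx,S["cmd"][1]+sy]
if sx or sy: S["h"].append([*S["cmd"],*f])
p=np.array(S["cmd"]); H=np.array(S["h"])
def res(c):
    d=c-H[:,:2]; r=np.linalg.norm(d,axis=1); fn=(H[:,2:]*d).sum(1)/r
    w=np.where(np.arange(len(H))>=len(H)-4,1,.4)
    return np.r_[w*(r-21-fn/3.9)/.2,(c-[569.0,213.3])/2.0]
C=least_squares(res,[569,213]).x
d=p-C; a=np.degrees(np.arctan2(d[1],d[0])); nrm=-d/np.hypot(*d)
print("t",round(o["time"],2),"f",f.round(2),"|f|",round(np.hypot(*f),2),"fn",round(f@nrm,2),"C",C.round(2),"ang",round(a,1),"ang base",round((np.degrees(np.arctan2(*(p-[566.2,214.2])[::-1]))+119.5)%360,1),"R",round(np.hypot(*d),2), "ft",np.round(o["ft_force"],1))
R=22.0; q=p; acc=np.zeros(2)
rows=[]
for i in range(1,n+1):
    t=np.radians(a+dg*i); g=C+R*np.array([np.cos(t),np.sin(t)]); s=np.round(g-q-0,1); q=q+s
    rows.append([round(s[0]/1000,4),round(s[1]/1000,4),0,0,0,0])
print(json.dumps(rows)); print("sum",(q-p).round(1))
json.dump(S,open("st.json","w"))
E
echo '{"cmd":[557.7,194.0],"h":[[558.1,194.7,0.7,1.7],[557.7,194.0,1.8,4.9]]}' > st.json
python3 plan.py 0 0 4 5
```

```text
t 12.25 f [1.8 5. ] |f| 5.31 fn 5.22 C [568.98 213.23] ang -120.4 ang base 6.7 R 22.3 ft [ 2.   4.1 -2.7]
[[0.0018, -0.0006, 0, 0, 0, 0], [0.0018, -0.0008, 0, 0, 0, 0], [0.0018, -0.0006, 0, 0, 0, 0], [0.0019, -0.0004, 0, 0, 0, 0]]
sum [ 7.3 -2.4]
```

>>> {"name": "step_arm", "arguments": {
  "rows": [
    [0.0018, -0.0006, 0, 0, 0, 0],
    [0.0018, -0.0008, 0, 0, 0, 0],
    [0.0018, -0.0006, 0, 0, 0, 0],
    [0.0019, -0.0004, 0, 0, 0, 0],
    [0, 0, 0, 0, 0, 0]
  ]
}}

```text
time: 12.88
position: [0.5648, 0.1918, 0.2875]
tool_rot: [0.682, 0.731, -0.0, -0.0]
ft_force: [0.8, 4.3, -1.2]
grip_width: 0.0236
grip_force: 60.0
```

```bash
python3 plan.py 7.3 -2.4 4 5
```

```text
t 12.88 f [0.25 4.55] |f| 4.55 fn 4.53 C [568.61 213.45] ang -99.4 ang base 26.5 R 22.15 ft [ 0.8  4.3 -1.2]
[[0.0019, -0.0001, 0, 0, 0, 0], [0.0019, -0.0, 0, 0, 0, 0], [0.002, 0.0001, 0, 0, 0, 0], [0.0019, 0.0002, 0, 0, 0, 0]]
sum [7.7 0.2]
```

>>> {"name": "step_arm", "arguments": {
  "rows": [
    [0.0019, -0.0001, 0, 0, 0, 0],
    [0.0019, 0, 0, 0, 0, 0],
    [0.002, 0.0001, 0, 0, 0, 0],
    [0.0019, 0.0002, 0, 0, 0, 0],
    [0, 0, 0, 0, 0, 0]
  ]
}}

```text
time: 13.5
position: [0.5717, 0.192, 0.2869]
tool_rot: [0.682, 0.731, -0.001, -0.002]
ft_force: [-2.1, 3.7, -1.8]
grip_width: 0.0234
grip_force: 60.0
```

```bash
python3 plan.py 7.7 0.2 5 5
```

```text
t 13.5 f [-2.58  4.63] |f| 5.3 fn 5.05 C [568.3 213.6] ang -78.6 ang base 45.7 R 22.24 ft [-2.1  3.7 -1.8]
[[0.0018, 0.0007, 0, 0, 0, 0], [0.0018, 0.0006, 0, 0, 0, 0], [0.0018, 0.0008, 0, 0, 0, 0], [0.0017, 0.0009, 0, 0, 0, 0], [0.0016, 0.0011, 0, 0, 0, 0]]
sum [8.7 4.1]
```

>>> {"name": "step_arm", "arguments": {
  "rows": [
    [0.0018, 0.0007, 0, 0, 0, 0],
    [0.0018, 0.0006, 0, 0, 0, 0],
    [0.0018, 0.0008, 0, 0, 0, 0],
    [0.0017, 0.0009, 0, 0, 0, 0],
    [0.0016, 0.0011, 0, 0, 0, 0],
    [0, 0, 0, 0, 0, 0]
  ]
}}

```text
time: 14.25
position: [0.5814, 0.1958, 0.2875]
tool_rot: [0.682, 0.731, -0.0, 0.0]
ft_force: [-1.8, 0.1, -1.9]
grip_width: 0.0234
grip_force: 60.0
```

```bash
python3 plan.py 8.7 4.1 5 5
```

```text
t 14.25 f [-2.32  0.85] |f| 2.47 fn 2.04 C [568.73 213.48] ang -54.2 ang base 69.2 R 21.67 ft [-1.8  0.1 -1.9]
[[0.0017, 0.0009, 0, 0, 0, 0], [0.0014, 0.0013, 0, 0, 0, 0], [0.0013, 0.0015, 0, 0, 0, 0], [0.0011, 0.0015, 0, 0, 0, 0], [0.001, 0.0016, 0, 0, 0, 0]]
sum [6.5 6.8]
```

>>> {"name": "step_arm", "arguments": {
  "rows": [
    [0.0019, 0.0008, 0, 0, 0, 0],
    [0.0014, 0.0013, 0, 0, 0, 0],
    [0.0013, 0.0015, 0, 0, 0, 0],
    [0, 0, 0, 0, 0, 0]
  ]
}}

```text
time: 14.75
position: [0.5858, 0.1999, 0.2873]
tool_rot: [0.682, 0.731, 0.0, -0.0]
ft_force: [-4.6, 2.3, -2.0]
grip_width: 0.0236
grip_force: 60.0
```

```bash
python3 plan.py 4.6 3.6 4 5
```

```text
t 14.75 f [-4.25  2.58] |f| 4.97 fn 4.93 C [568.75 213.51] ang -39.1 ang base 82.9 R 22.23 ft [-4.6  2.3 -2. ]
[[0.001, 0.0017, 0, 0, 0, 0], [0.001, 0.0016, 0, 0, 0, 0], [0.0008, 0.0017, 0, 0, 0, 0], [0.0007, 0.0018, 0, 0, 0, 0]]
sum [3.5 6.8]
```

>>> {"name": "step_arm", "arguments": {
  "rows": [
    [0.001, 0.0017, 0, 0, 0, 0],
    [0.001, 0.0016, 0, 0, 0, 0],
    [0.0008, 0.0017, 0, 0, 0, 0],
    [0.0007, 0.0018, 0, 0, 0, 0],
    [0, 0, 0, 0, 0, 0]
  ]
}}

```text
time: 15.38
position: [0.5896, 0.2062, 0.2876]
tool_rot: [0.682, 0.732, -0.0, 0.0]
ft_force: [-4.1, -0.3, -1.8]
grip_width: 0.0237
grip_force: 60.0
```

```bash
python3 plan.py 3.5 6.8 5 5
```

```text
t 15.38 f [-3.77 -0.69] |f| 3.83 fn 3.33 C [568.84 213.57] ang -19.4 ang base 100.8 R 21.9 ft [-4.1 -0.3 -1.8]
[[0.0007, 0.0018, 0, 0, 0, 0], [0.0004, 0.0019, 0, 0, 0, 0], [0.0002, 0.0019, 0, 0, 0, 0], [0.0, 0.0019, 0, 0, 0, 0], [-0.0001, 0.0019, 0, 0, 0, 0]]
sum [1.2 9.4]
```

>>> {"name": "step_arm", "arguments": {
  "rows": [
    [0.0008, 0.0018, 0, 0, 0, 0],
    [0.0004, 0.0019, 0, 0, 0, 0],
    [0.0002, 0.0019, 0, 0, 0, 0],
    [0, 0.0019, 0, 0, 0, 0],
    [-0.0001, 0.0019, 0, 0, 0, 0],
    [0, 0, 0, 0, 0, 0]
  ]
}}

```text
time: 16.12
position: [0.5908, 0.2161, 0.2875]
tool_rot: [0.682, 0.731, 0.0, -0.0]
ft_force: [-4.8, 0.2, -1.6]
grip_width: 0.0239
grip_force: 60.0
```

```bash
python3 plan.py 1.3 9.4 5 5
```

```text
t 16.12 f [-4.11 -0.13] |f| 4.11 fn 4.1 C [568.82 213.47] ang 5.8 ang base 123.0 R 22.09 ft [-4.8  0.2 -1.6]
[[-0.0004, 0.0019, 0, 0, 0, 0], [-0.0004, 0.0019, 0, 0, 0, 0], [-0.0006, 0.0018, 0, 0, 0, 0], [-0.0008, 0.0017, 0, 0, 0, 0], [-0.0009, 0.0017, 0, 0, 0, 0]]
sum [-3.1  9. ]
```

>>> {"name": "step_arm", "arguments": {
  "rows": [
    [-0.0004, 0.0019, 0, 0, 0, 0],
    [-0.0004, 0.0019, 0, 0, 0, 0],
    [-0.0006, 0.0018, 0, 0, 0, 0],
    [-0.0008, 0.0017, 0, 0, 0, 0],
    [-0.0009, 0.0017, 0, 0, 0, 0],
    [0, 0, 0, 0, 0, 0]
  ]
}}

```text
time: 16.88
position: [0.5878, 0.2243, 0.2877]
tool_rot: [0.682, 0.732, -0.0, 0.001]
ft_force: [-3.5, -3.5, -0.9]
grip_width: 0.0234
grip_force: 60.0
```

```bash
python3 plan.py -3.1 9.0 5 5
```

```text
t 16.88 f [-3.33 -3.44] |f| 4.78 fn 4.62 C [568.75 213.43] ang 30.8 ang base 145.5 R 22.05 ft [-3.5 -3.5 -0.9]
[[-0.0011, 0.0016, 0, 0, 0, 0], [-0.0012, 0.0015, 0, 0, 0, 0], [-0.0013, 0.0014, 0, 0, 0, 0], [-0.0014, 0.0013, 0, 0, 0, 0], [-0.0016, 0.0011, 0, 0, 0, 0]]
sum [-6.6  6.9]
```

>>> {"name": "step_arm", "arguments": {
  "rows": [
    [-0.0011, 0.0016, 0, 0, 0, 0],
    [-0.0012, 0.0015, 0, 0, 0, 0],
    [-0.0013, 0.0014, 0, 0, 0, 0],
    [-0.0014, 0.0013, 0, 0, 0, 0],
    [-0.0016, 0.0011, 0, 0, 0, 0],
    [0, 0, 0, 0, 0, 0]
  ]
}}

```text
time: 17.62
position: [0.582, 0.2313, 0.288]
tool_rot: [0.682, 0.732, 0.001, 0.002]
ft_force: [-0.7, -5.1, -1.4]
grip_width: 0.0235
grip_force: 60.0
```

```bash
python3 plan.py -6.6 6.9 5 5
```

```text
t 17.62 f [-0.57 -5.27] |f| 5.3 fn 4.68 C [568.76 213.29] ang 56.0 ang base 168.9 R 22.08 ft [-0.7 -5.1 -1.4]
[[-0.0017, 0.0009, 0, 0, 0, 0], [-0.0017, 0.0009, 0, 0, 0, 0], [-0.0018, 0.0007, 0, 0, 0, 0], [-0.0018, 0.0005, 0, 0, 0, 0], [-0.0019, 0.0004, 0, 0, 0, 0]]
sum [-8.9  3.4]
```

>>> {"name": "step_arm", "arguments": {
  "rows": [
    [-0.0017, 0.0009, 0, 0, 0, 0],
    [-0.0017, 0.0009, 0, 0, 0, 0],
    [-0.0018, 0.0007, 0, 0, 0, 0],
    [-0.0018, 0.0005, 0, 0, 0, 0],
    [-0.0019, 0.0004, 0, 0, 0, 0],
    [0, 0, 0, 0, 0, 0]
  ]
}}

```text
time: 18.38
position: [0.573, 0.235, 0.2882]
tool_rot: [0.682, 0.732, 0.001, 0.001]
ft_force: [0.4, -4.4, 0.3]
grip_width: 0.0238
grip_force: 60.0
```

```bash
python3 plan.py -8.9 3.4 5 5
```

```text
t 18.38 f [ 0.28 -4.19] |f| 4.2 fn 4.09 C [568.75 213.27] ang 81.0 ang base 193.4 R 22.0 ft [ 0.4 -4.4  0.3]
[[-0.0019, 0.0002, 0, 0, 0, 0], [-0.0019, 0.0001, 0, 0, 0, 0], [-0.0019, -0.0001, 0, 0, 0, 0], [-0.0019, -0.0003, 0, 0, 0, 0], [-0.0019, -0.0005, 0, 0, 0, 0]]
sum [-9.5 -0.6]
```

>>> {"name": "step_arm", "arguments": {
  "rows": [
    [-0.0019, 0.0002, 0, 0, 0, 0],
    [-0.0019, 0.0001, 0, 0, 0, 0],
    [-0.0019, -0.0001, 0, 0, 0, 0],
    [-0.0019, -0.0003, 0, 0, 0, 0],
    [-0.0019, -0.0005, 0, 0, 0, 0],
    [0, 0, 0, 0, 0, 0]
  ]
}}

```text
time: 19.12
position: [0.5627, 0.2344, 0.2878]
tool_rot: [0.682, 0.732, 0.0, 0.0]
ft_force: [2.6, -4.4, -0.4]
grip_width: 0.0236
grip_force: 60.0
```

```bash
python3 plan.py -9.5 -0.6 5 5
```

```text
t 19.12 f [ 2.24 -3.75] |f| 4.37 fn 4.22 C [568.71 213.25] ang 105.9 ang base 219.3 R 21.99 ft [ 2.6 -4.4 -0.4]
[[-0.0018, -0.0006, 0, 0, 0, 0], [-0.0018, -0.0008, 0, 0, 0, 0], [-0.0017, -0.0009, 0, 0, 0, 0], [-0.0016, -0.001, 0, 0, 0, 0], [-0.0015, -0.0012, 0, 0, 0, 0]]
sum [-8.4 -4.5]
```

>>> {"name": "step_arm", "arguments": {
  "rows": [
    [-0.0018, -0.0006, 0, 0, 0, 0],
    [-0.0018, -0.0008, 0, 0, 0, 0],
    [-0.0017, -0.0009, 0, 0, 0, 0],
    [-0.0016, -0.001, 0, 0, 0, 0],
    [-0.0015, -0.0012, 0, 0, 0, 0],
    [0, 0, 0, 0, 0, 0]
  ]
}}

```text
time: 19.88
position: [0.5545, 0.2299, 0.2878]
tool_rot: [0.682, 0.732, 0.0, 0.0]
ft_force: [3.9, -1.7, -0.3]
grip_width: 0.024
grip_force: 60.0
```

```bash
python3 plan.py -8.4 -4.5 5 5
```

```text
t 19.88 f [ 4.02 -1.97] |f| 4.48 fn 4.12 C [568.73 213.24] ang 130.9 ang base 246.7 R 22.04 ft [ 3.9 -1.7 -0.3]
[[-0.0014, -0.0013, 0, 0, 0, 0], [-0.0012, -0.0015, 0, 0, 0, 0], [-0.0012, -0.0015, 0, 0, 0, 0], [-0.001, -0.0017, 0, 0, 0, 0], [-0.0009, -0.0017, 0, 0, 0, 0]]
sum [-5.7 -7.7]
```

>>> {"name": "step_arm", "arguments": {
  "rows": [
    [-0.0014, -0.0013, 0, 0, 0, 0],
    [-0.0012, -0.0015, 0, 0, 0, 0],
    [-0.0012, -0.0015, 0, 0, 0, 0],
    [-0.001, -0.0017, 0, 0, 0, 0],
    [-0.0009, -0.0017, 0, 0, 0, 0],
    [0, 0, 0, 0, 0, 0]
  ]
}}

```text
time: 20.62
position: [0.5485, 0.2224, 0.2875]
tool_rot: [0.682, 0.731, 0.0, -0.0]
ft_force: [4.9, -0.3, -1.8]
grip_width: 0.024
grip_force: 60.0
```

```bash
python3 plan.py -5.7 -7.7 5 5
```

```text
t 20.62 f [4.58 0.48] |f| 4.61 fn 4.0 C [568.75 213.26] ang 156.1 ang base 275.1 R 22.05 ft [ 4.9 -0.3 -1.8]
[[-0.0007, -0.0018, 0, 0, 0, 0], [-0.0005, -0.0018, 0, 0, 0, 0], [-0.0004, -0.0019, 0, 0, 0, 0], [-0.0002, -0.0019, 0, 0, 0, 0], [-0.0, -0.002, 0, 0, 0, 0]]
sum [-1.8 -9.4]
```

>>> {"name": "step_arm", "arguments": {
  "rows": [
    [-0.0007, -0.0018, 0, 0, 0, 0],
    [-0.0005, -0.0018, 0, 0, 0, 0],
    [-0.0004, -0.0019, 0, 0, 0, 0],
    [-0.0002, -0.0019, 0, 0, 0, 0],
    [0, -0.002, 0, 0, 0, 0],
    [0, 0, 0, 0, 0, 0]
  ]
}}

```text
time: 21.38
position: [0.547, 0.213, 0.2877]
tool_rot: [0.682, 0.731, 0.0, 0.0]
ft_force: [4.1, 1.1, -1.1]
grip_width: 0.0237
grip_force: 60.0
```

```bash
python3 plan.py -1.8 -9.4 5 4
```

```text
t 21.38 f [4.94 0.63] |f| 4.98 fn 4.95 C [568.88 213.32] ang -178.6 ang base 303.6 R 22.08 ft [ 4.1  1.1 -1.1]
[[0.0002, -0.0015, 0, 0, 0, 0], [0.0002, -0.0016, 0, 0, 0, 0], [0.0003, -0.0015, 0, 0, 0, 0], [0.0004, -0.0014, 0, 0, 0, 0], [0.0005, -0.0015, 0, 0, 0, 0]]
sum [ 1.6 -7.5]
```

>>> {"name": "step_arm", "arguments": {
  "rows": [
    [0.0002, -0.0015, 0, 0, 0, 0],
    [0.0002, -0.0016, 0, 0, 0, 0],
    [0, 0, 0, 0, 0, 0],
    [0.0003, -0.0015, 0, 0, 0, 0],
    [0.0004, -0.0014, 0, 0, 0, 0],
    [0.0005, -0.0015, 0, 0, 0, 0],
    [0, 0, 0, 0, 0, 0]
  ]
}}

```text
time: 22.25
position: [0.5482, 0.2061, 0.2875]
tool_rot: [0.682, 0.731, 0.001, -0.001]
ft_force: [4.4, 4.6, -1.6]
grip_width: 0.0235
grip_force: 60.0
```

```bash
python3 plan.py 1.6 -7.5 5 5
```

```text
t 22.25 f [4.2  4.69] |f| 6.3 fn 5.64 C [569.   213.47] ang -158.4 ang base 326.1 R 22.16 ft [ 4.4  4.6 -1.6]
[[0.0009, -0.0017, 0, 0, 0, 0], [0.001, -0.0017, 0, 0, 0, 0], [0.001, -0.0016, 0, 0, 0, 0], [0.0013, -0.0014, 0, 0, 0, 0], [0.0013, -0.0014, 0, 0, 0, 0]]
sum [ 5.5 -7.8]
```

>>> {"name": "step_arm", "arguments": {
  "rows": [
    [0.0009, -0.0017, 0, 0, 0, 0],
    [0.001, -0.0017, 0, 0, 0, 0],
    [0.001, -0.0016, 0, 0, 0, 0],
    [0.0013, -0.0014, 0, 0, 0, 0],
    [0.0013, -0.0014, 0, 0, 0, 0],
    [0, 0, 0, 0, 0, 0]
  ]
}}

```text
time: 23.0
position: [0.5534, 0.198, 0.2872]
tool_rot: [0.682, 0.731, -0.0, -0.001]
ft_force: [3.5, 4.4, -2.3]
grip_width: 0.0239
grip_force: 60.0
```

```bash
python3 plan.py 5.5 -7.8 5 4
```

```text
t 23.0 f [3.04 3.91] |f| 4.95 fn 4.93 C [569.03 213.56] ang -133.3 ang base 353.1 R 22.07 ft [ 3.5  4.4 -2.3]
[[0.0012, -0.001, 0, 0, 0, 0], [0.0012, -0.0009, 0, 0, 0, 0], [0.0013, -0.0008, 0, 0, 0, 0], [0.0013, -0.0008, 0, 0, 0, 0], [0.0014, -0.0006, 0, 0, 0, 0]]
sum [ 6.4 -4.1]
```

>>> {"name": "step_arm", "arguments": {
  "rows": [
    [0.0012, -0.001, 0, 0, 0, 0],
    [0.0012, -0.0009, 0, 0, 0, 0],
    [0, 0, 0, 0, 0, 0],
    [0, 0, 0, 0, 0, 0],
    [0.0013, -0.0008, 0, 0, 0, 0],
    [0.0013, -0.0008, 0, 0, 0, 0],
    [0.0014, -0.0006, 0, 0, 0, 0],
    [0, 0, 0, 0, 0, 0]
  ]
}}

```text
time: 24.0
position: [0.5586, 0.1945, 0.2869]
tool_rot: [0.682, 0.731, -0.001, -0.003]
ft_force: [0.5, 7.1, -1.6]
grip_width: 0.024
grip_force: 60.0
```

```bash
python3 plan.py 6.4 -4.1 1 4
```

```text
t 24.0 f [0.12 7.43] |f| 7.43 fn 6.87 C [569.09 213.78] ang -113.3 ang base 13.7 R 22.19 ft [ 0.5  7.1 -1.6]
[[0.0015, -0.0004, 0, 0, 0, 0]]
sum [ 1.5 -0.4]
```

>>> {"name": "step_arm", "arguments": {
  "rows": [
    [0.004, 0.009, 0, 0, 0, 0],
    [0.0047, 0.0111, 0, 0, 0, 0],
    [0, 0, 0.02, 0, 0, 0],
    [0, 0, 0.03, 0, 0, 0],
    [0, 0, 0.025, 0, 0, 0],
    [0, 0, 0, 0, 0, 0]
  ]
}}

```text
time: 24.75
position: [0.5695, 0.2138, 0.3643]
tool_rot: [0.682, 0.732, 0.001, 0.001]
ft_force: [-0.2, -0.5, -1.3]
grip_width: 0.0239
grip_force: 60.0
```

>>> {"name": "step_arm", "arguments": {
  "rows": [
    [-0.0045, -0.0215, 0, 0, 0, 0],
    [0, -0.04, 0, 0, 0, 0],
    [0, -0.04, 0, 0, 0, 0],
    [0, -0.04, 0, 0, 0, 0],
    [0, -0.04, 0, 0, 0, 0],
    [0, -0.04, 0, 0, 0, 0],
    [0, -0.04, 0, 0, 0, 0],
    [0, -0.04, 0, 0, 0, 0],
    [0, -0.04, 0, 0, 0, 0],
    [0, -0.04, 0, 0, 0, 0],
    [0, -0.02, 0, 0, 0, 0],
    [0, 0, 0, 0, 0, 0]
  ]
}}

```text
time: 26.25
position: [0.5638, -0.1892, 0.3616]
tool_rot: [0.683, 0.731, -0.0, -0.001]
ft_force: [-0.2, 0.1, -1.3]
grip_width: 0.0235
grip_force: 60.0
```

>>> {"name": "step_arm", "arguments": {
  "rows": [
    [0, 0, 0, 0, 0, 0],
    [0, 0, 0, 0, 0, 0],
    [0, 0, 0, 0, 0, 0]
  ]
}}

```text
time: 26.62
position: [0.5646, -0.1868, 0.3627]
tool_rot: [0.681, 0.732, 0.0, -0.0]
ft_force: [0.2, -0.2, -1.6]
grip_width: 0.024
grip_force: 60.0
```

Run:
```python
from h import *
o=get_obs(); print(o["position"],o["ft_force"],o["moment"])
c=camera("scene"); W=cloud(c); np.savez("s2.npz",W=W,px=c["pixels"])
cv2.imwrite("pics/s2.png",cv2.resize(c["pixels"][130:260,160:310],None,fx=4,fy=4,interpolation=cv2.INTER_CUBIC))
c=camera("wrist"); cv2.imwrite("pics/w2.png",c["pixels"])
```

```text
[ 0.56456512 -0.18677989  0.36265704] [ 0.23709489 -0.2357535  -1.59289148] [-0.05020288  0.01094094  0.001233  ]
```

View pics/s2.png

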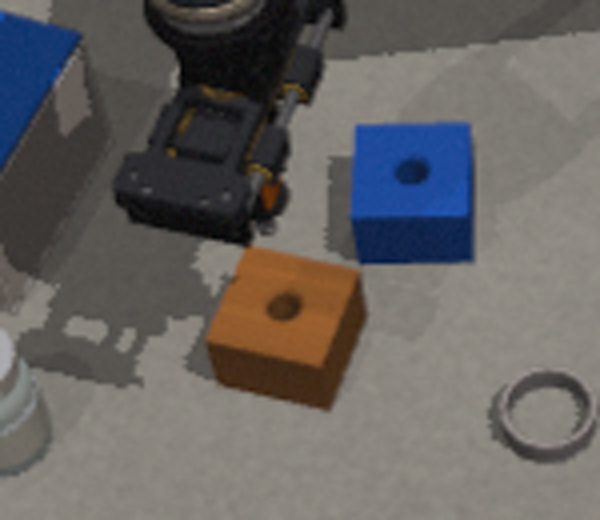

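View pics/w2.png

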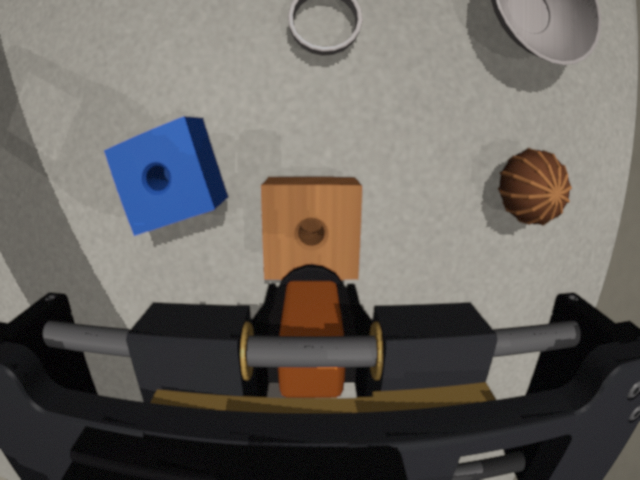

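The scene view shows the empty hole in the wooden block at about (285,305). In the wrist view the tool looks straight in the fingers and the hole is at (312,231). I'll lower it gently.

>>> {"name": "step_arm", "arguments": {
  "rows": [
    [0, -0.001, -0.025, 0, 0, 0],
    [0, 0, -0.03, 0, 0, 0],
    [0, 0, -0.015, 0, 0, 0],
    [0, 0, -0.009, 0, 0, 0],
    [0, 0, -0.006, 0, 0, 0],
    [0, 0, -0.006, 0, 0, 0],
    [0, 0, -0.006, 0, 0, 0],
    [0, 0, 0, 0, 0, 0]
  ]
}}

```text
time: 27.72
position: [0.5644, -0.1889, 0.2653]
tool_rot: [0.682, 0.731, -0.0, -0.0]
ft_force: [0.1, 0.6, -2.3]
grip_width: 0.0235
grip_force: 60.0
```

```bash
python3 ft.py
```

```text
t 27.725 pos [ 0.5644 -0.1889  0.2653] F [ 0.07  0.6  -2.31] M [-0.087  0.037  0.025]
```

>>> {"name": "step_arm", "arguments": {
  "rows": [
    [0, 0.0007, -0.005, 0, 0, 0],
    [0, 0, -0.005, 0, 0, 0],
    [0, 0, -0.004, 0, 0, 0],
    [0, 0, -0.003, 0, 0, 0],
    [0, 0, 0, 0, 0, 0],
    [0, 0, 0, 0, 0, 0]
  ]
}}

```text
time: 28.48
position: [0.5645, -0.1883, 0.2486]
tool_rot: [0.682, 0.731, 0.0, 0.0]
ft_force: [-0.3, -0.2, -0.3]
grip_width: 0.0239
grip_force: 60.0
```

>>> {"name": "step_arm", "arguments": {
  "rows": [
    [0, 0, -0.001, 0, 0, 0],
    [0, 0, -0.0007, 0, 0, 0],
    [0, 0, 0, 0, 0, 0],
    [0, 0, 0, 0, 0, 0]
  ]
}}

```text
time: 28.98
position: [0.5645, -0.1882, 0.2469]
tool_rot: [0.682, 0.731, 0.0, 0.0]
ft_force: [-0.2, 0.1, -1.4]
grip_width: 0.0237
grip_force: 60.0
```

```bash
python3 ft.py
```

```text
t 28.975 pos [ 0.5645 -0.1882  0.2469] F [-0.22  0.06 -1.36] M [-0.038  0.072 -0.06 ]
```

Fz is still about the tool's weight, so there is only a tiny gap left. I'll release it, let it settle, then retreat straight up.

>>> {"name": "step_arm", "arguments": {
  "rows": [
    [0, 0, -0.0004, 0, 0, 0],
    [0, 0, 0, 0, 0, 0],
    [0, 0, 0, 0, 0, 0]
  ]
}}

```text
time: 29.35
position: [0.5645, -0.1882, 0.2464]
tool_rot: [0.682, 0.731, 0.0, -0.0]
ft_force: [-0.5, 0.6, -1.8]
grip_width: 0.0235
grip_force: 60.0
```

>>> {"name": "step_arm", "arguments": {
  "rows": [
    [0, 0, 0, 0, 0, 0],
    [0, 0, 0, 0, 0, 0],
    [0, 0, 0, 0, 0, 0],
    [0, 0, 0, 0, 0, 0],
    [0, 0, 0, 0, 0, 0],
    [0, 0, 0, 0, 0, 0],
    [0, 0, 0, 0, 0, 0],
    [0, 0, 0, 0, 0, 0]
  ],
  "jaw": 0.087
}}

```text
time: 30.35
position: [0.5645, -0.1882, 0.2464]
tool_rot: [0.682, 0.731, -0.0, -0.0]
ft_force: [-0.0, -0.2, -0.7]
grip_width: 0.0856
grip_force: 0.0
```

>>> {"name": "step_arm", "arguments": {
  "rows": [
    [0, 0, 0.02, 0, 0, 0],
    [0, 0, 0.04, 0, 0, 0],
    [0, 0, 0.05, 0, 0, 0],
    [0, 0.06, 0.02, 0, 0, 0],
    [0, 0.06, 0, 0, 0, 0],
    [0, 0.06, 0, 0, 0, 0],
    [0, 0, 0, 0, 0, 0],
    [0, 0, 0, 0, 0, 0]
  ]
}}

```text
time: 31.35
position: [0.5646, -0.009, 0.3763]
tool_rot: [0.681, 0.732, -0.0, 0.0]
ft_force: [0.2, -0.3, -0.6]
grip_width: 0.0869
grip_force: 0.0
```

Run:
```python
from h import *
for n in ["scene","top"]:
    c=camera(n); W=cloud(c); px=c["pixels"].astype(int); X,Y,Z=W[...,0],W[...,1],W[...,2]
    if n=="scene": cv2.imwrite("pics/s3.png",cv2.resize(c["pixels"][130:260,160:310],None,fx=4,fy=4,interpolation=cv2.INTER_CUBIC))
    t=(np.hypot(X-.565,Y+.187)<.03)&(Z>.11)&(Z<.14); print(n,t.sum(),cv2.minAreaRect(W[t][:,:2].astype(np.float32)) if t.sum() else 0,np.median(Z[t]))
o=get_obs(); print(o["time"],o["position"],o["ft_force"])
```

```text
scene 91 ((0.5672891736030579, -0.18499857187271118), (0.025979110971093178, 0.025538742542266846), 8.246247291564941) 0.11919007901202083
top 0 0 nan
31.45 [ 0.56472073 -0.01021438  0.37619933] [ 0.04369573 -0.95080319 -0.3564387 ]
  return _methods._mean(a, axis=axis, dtype=dtype,
  ret = ret.dtype.type(ret / rcount)
```

View pics/s3.png

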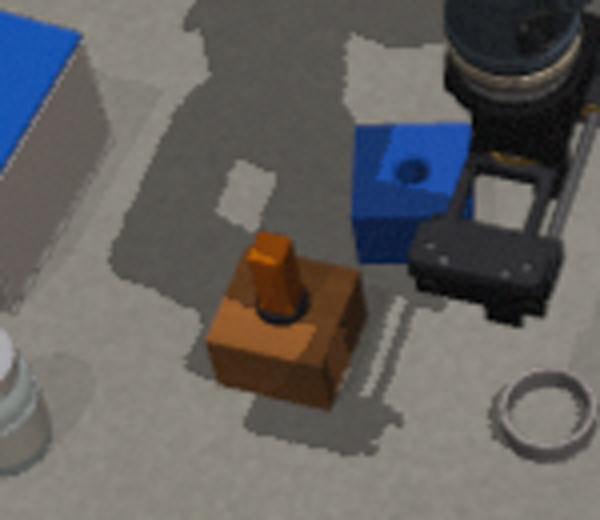

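The burnisher stands upright and fully down in the wooden block (handle at about (275,275)), with its top at about 0.12 m as before. The gripper is clear, so I'm handing in.

```bash
python3 -c "
from rig import hand_in; print(hand_in())"
```

```text
the job is handed in; nothing more can be done
None
```

I rubbed the burnisher's ball one full anticlockwise circle round the mouth's inside edge, from the red mark back to it (readings 2.5–7.4 N, limit 20 N), stood it back upright and fully down in its block, and handed the job in; no verdict was returned.

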